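# Flip the empty parts bin's marker to red

## Robot

A 6-joint arm with a two-finger parallel gripper is mounted at the origin on the work surface. World frame = base frame: x ahead of the robot, y to its left, z up, the work surface at z = 0. Lengths are in m, angles in rad, forces in N, time in s.
With the tool pointing down it reaches from about 0.35 to 0.975 m from the base axis. Payload 4.9 kg.
Tool frame: the origin (TCP) lies midway between the tips of the shut fingers; the grasp point (between the pads) lies 19 mm behind it; y points along the fingers, z is the direction in which the jaws open and shut, and the axes are right-handed (so a half turn about y gives the same grasp; the last joint's range is limited). The gripper opens to 85 mm and grips with 20 to 120 N. Pads are 22 mm wide; open, the fingers measure 114 mm over their backs; the gripper's body (76 mm by 85 mm) begins 54 mm behind the grasp point. The pads swing forward as they close: fully open they stand 13 mm farther back than shut.
Start: joints at [-1.463, 0.053, 1.613, -0, 1.476, -0.119], TCP at [0.141, -0.609, 0.231] pointing down, gripper open.
Joint ranges: [-3.01, 3.01], [-1.01, 2.22], [0.06, 2.58], [-1.02, 4.17], [0.09, 2.62], [-3.14, 3.14]. Speed limits (rad/s): [2.57, 2.57, 3.14, 3.14, 3.14, 3.14].

## Interface

Orientations are given as a rotation vector (axis times angle).
In Python, from station import r, imaging, ticket gives the robot as it stands.
- The arm moves only by the tool send_rows, never from a script. Its argument "rows" is a list of rows, each an object with "delta_pos": the shift along the tool's x, y, z each as a share of 0.12 m, from -1 to 1, a list of three; "rot": the turn, a rotation vector about the tool's x, y, z each as a share of pi rad, from -1 to 1, a list of three. A call has 1 to 12 rows; each row shifts and turns the pose as measured when the row begins, along the tool's axes as they then stand; what a row does not reach is not made up. A row lasts 1/10 s, in which the tool goes at most 50 mm and 8.59 degrees, less where a joint would pass 70% of its speed; a pose out of reach is approached as far as the arm can. A call with a number of a shift or a turn outside -1 to 1 is refused whole. A call with a gripper value outside its range is refused whole. "claw" is the finger opening in mm, from 0 to 85.4, set as the call begins (left out, the last holds). The fingers move at their own pace and stop on an object; "newtons" is the grip in N (left out, the last holds). Time passes only in rows, so rows that do not move let the fingers close. It gives the time, the measured TCP pose, the force and the opening at its end, in the units of the state.
- r.get_state(): the state, without advancing time (a new reading comes with each control period).
- imaging.capture(name): name is "side" or "top" or "wrist"; returns the picture (480x640x3 uint8, red, green, blue); there is no depth.
- imaging.get_calibration(name): a dict with "fx", "fy", "cx", "cy" (pixels), "rvec" (rotation vector, rad) and "tvec" (3), from world to camera coordinates, as OpenCV has them. Camera axes: x right, y down, z forward; pixel columns grow to the right and rows downward; lengths in m; the calibration is good to about 2 mm. A picture is of the moment at which its call begins: read the wrist's pose just before it. get_calibration takes no time and is no camera call; for the wrist camera it gives the pose at the moment of the call.
- ticket.finish_job(): hands the job in, once; it reports no verdict.
The state is a dict: "time_s": time; "joint_positions": joint angles; "qd": joint speeds; "tau": joint torques, N m; "tcp_pos": TCP position; "eef_rot": TCP orientation; "ft_force": force on the tool from outside, world axes, zero at the start; "torque": the same for the moment, N m; "opening": finger opening in m.
Only numpy, scipy, OpenCV 4.12 (cv2) and the standard library are available. Lean on these libraries where they do the work, as an engineer would, in place of code of your own. Each camera call takes 0.05 s, during which the arm holds its last target. There are 200 camera calls.

## Task

One of the three yellow parts bins on the workbench is empty: push its hinged marker paddle up and all the way over its pivot with your fingertips, until it lies flat over the bin with the red face up. Keep the paddle under control rather than flinging it, never pinch it between the fingers, and finish clear of it. Leave the markers of the two stocked bins and the loose things on the bench as they are.

Things in the scene. Friction and masses are not known exactly. Their poses are not given: they have to be found in the camera images.
- bin_empty: the yellow parts bin with nothing in it. Bin and marker frame are one piece bolted to the bench. Origin: on the bench, midway between the two dark marker posts; +x of its frame points from the marker to the bin (roughly away from the robot), z up. The open bin is 140 long (x), 110 wide (y), 70 high, 4 walls, spanning x = 20 to 160. The two posts (24 x 6, 132 high, inner faces 84 apart, at y = +-45) carry the marker's pivot.
- pivot_empty (a point): centre of the marker's pivot pin over bin_empty, 120 above the bench; the pin runs along the bin's y; axes as the bin's.
- flag_empty (a joint): angle (rad) of the marker paddle of the empty bin. 0 = lying level on the robot's side of the pivot (towards the bin's -x) with its green face up, free air beneath it; pi/2 = standing straight up; pi = lying level over the bin with its red face up. Stops at 0 and pi. The hinge is stiff (about 0.04 N m of friction): the paddle stays at whatever angle it is left and does not fall; about 1 N at its free edge moves it. It may start raised by up to 0.25.
- tip_empty (a point): middle of the free edge of the marker paddle of the empty bin. The paddle is a white plate 70 wide and 4 thick, reaching from 8 to 90 from the pivot axis, with a coloured 2 mm pad on each face, green and red (8 thick in all; pads 66 x 58, set in 6 to 10 from the free and side edges); about 55 g. The point's -x points from the pivot out along the paddle, its +z is the normal of the green face.
- bin_bolts: the same kind of fixed yellow bin with its own marker, stocked with steel hex bolts; same sizes and origin as bin_empty. Its marker is to stay green.
- tip_bolts (a point): middle of the free edge of the marker paddle of the bin of steel hex bolts; same paddle and hinge as the empty bin's, lying green side up towards the robot, raised by up to 0.25 rad
- bin_bushes: the same kind of fixed yellow bin with its own marker, stocked with brass bushes; same sizes and origin as bin_empty. Its marker is to stay green.
- tip_bushes (a point): middle of the free edge of the marker paddle of the bin of brass bushes; same paddle and hinge as the empty bin's, lying green side up towards the robot, raised by up to 0.25 rad
- tin: loose closed tin, 60 across, 80 high, blue label, pale lid, standing on the bench; origin at the centre of its underside; to be left alone
- tape: loose grey roll of tape lying flat, 90 across, 30 high; origin at the centre of its underside; to be left alone
- driver: loose screwdriver lying on the bench, orange handle, 160 long, blade away from the robot; to be left alone

How it is judged:
By the outcome, as a careful person would: the job done as asked, in the order asked, and still so for the second after the job is handed in, with the robot touching nothing.
It also fails if it takes over 42 s, if anything falls off the work surface, if the arm or the gripper's body presses on something with over 40 N, if the wrist force passes 120 N, or if a joint passes its speed limit or range.

## Working session

There is one attempt and no reset: what is moved stays moved. The work goes in short steps, Python scripts to look and compute and a tool call to move; the robot and the scene stay as the last step left them, time stands still between calls to the robot, and variables do not carry over. Pictures are saved under pics/ and viewed, about 8 in all and at most 12, crops included, and the job is handed in when it is done.

Besides the shell and the picture viewer there is one more tool, called after "Call:" by a JSON object that holds its "method" and its "body". send_rows: Moves the arm, as the interface text tells. Its arguments: {"type":"object","properties":{"rows":{"type":"array","items":{"type":"object","properties":{"delta_pos":{"type":"array","items":{"type":"number","minimum":-1,"maximum":1}},"rot":{"type":"array","items":{"type":"number","minimum":-1,"maximum":1}}}}},"claw":{"type":"number"},"newtons":{"type":"number"}},"required":["rows"]}

```bash
mkdir -p pics
python3 - <<'E'
from station import r, imaging
import cv2
for n in ["top","side"]:
    cv2.imwrite(f"pics/{n}0.png", imaging.capture(n)[:,:,::-1]); print(n,imaging.get_calibration(n))
print(r.get_state())
E
```

```text
top {'fx': 481.0095803615401, 'fy': 481.0095803615401, 'cx': 317.8555486672126, 'cy': 241.69261527077228, 'rvec': array([ 2.16485055, -2.21328811,  0.09378863]), 'tvec': array([0.00762306, 0.48657208, 0.92100837])}
side {'fx': 606.1911280167357, 'fy': 606.1911280167357, 'cx': 323.57196672267054, 'cy': 240.1898733880907, 'rvec': array([ 0.16277412, -2.69523253,  1.45618771]), 'tvec': array([0.50366984, 0.11025751, 1.23336025])}
{'time_s': 0.1, 'joint_positions': array([-1.46298527e+00,  5.32729283e-02,  1.61417412e+00, -2.02069948e-05,
        1.47600795e+00, -1.19030392e-01]), 'qd': array([-0.00217705, -0.00130866, -0.00388273, -0.00031618, -0.00089041,
        0.0015767 ]), 'tau': array([-2.44549719e-04, -3.94901884e+01, -3.71362209e+01, -1.00209220e-04,
        3.95140683e-03,  9.91248726e-06]), 'tcp_pos': array([ 0.14047735, -0.60841958,  0.23018666]), 'eef_rot': array([-0.23937502,  2.10330897, -2.09937006]), 'ft_force': array([-0.63462926,  0.08415991, -0.68909318]), 'torque': array([ 0.0312522 , -0.01147404,  0.04809661]), 'opening': 0.08509684648573182}
```

View pics/top0.png

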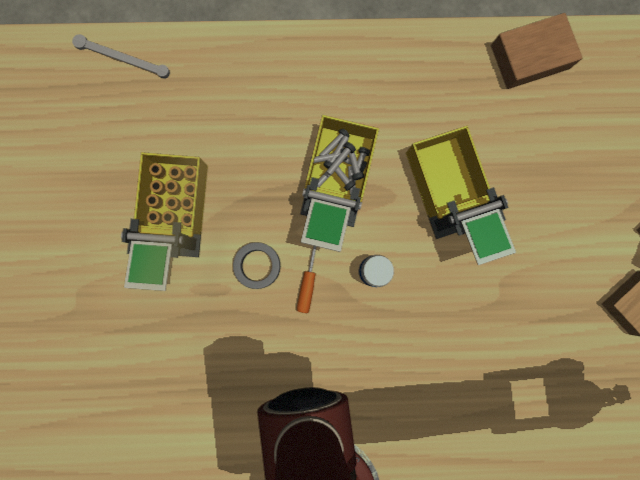

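View pics/side0.png

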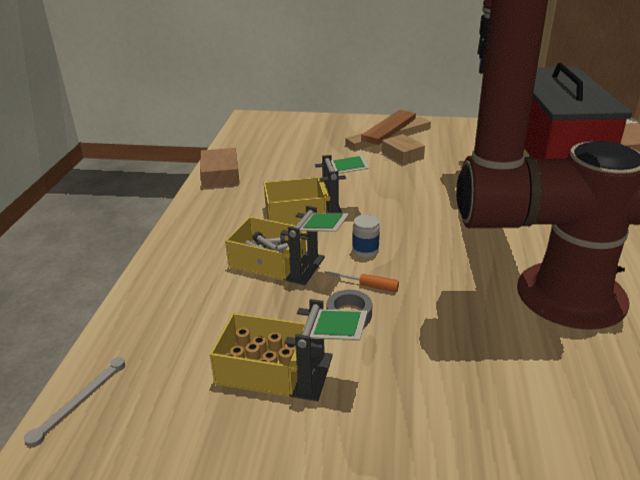

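The empty bin is the right-hand one in the top view: its green pad is near (488,236), and its pin is near (480,211). In the side view its pad is near (350,163). I'll measure it from both.

```bash
cat > h.py <<'E'
import cv2, numpy as np
from scipy.spatial.transform import Rotation as R
def P(c):
    K=np.array([[c['fx'],0,c['cx']],[0,c['fy'],c['cy']],[0,0,1]])
    return K@np.c_[cv2.Rodrigues(np.array(c['rvec']))[0],c['tvec']]
def plane(c,uv,z):
    p=P(c); A=p[:,[0,1,3]].copy(); A[:,2]+=p[:,2]*z
    q=np.linalg.solve(A,[uv[0],uv[1],1]); return q[:2]/q[2]
def tri(ca,ua,cb,ub):
    q=cv2.triangulatePoints(P(ca),P(cb),np.array(ua,float).reshape(2,1),np.array(ub,float).reshape(2,1)); return (q[:3]/q[3]).ravel()
def blob(im,near,lo,hi,r=60):
    h=cv2.cvtColor(im,cv2.COLOR_RGB2HSV); m=cv2.inRange(h,lo,hi)
    cs=[c for c in cv2.findContours(m,0,cv2.CHAIN_APPROX_NONE)[0] if cv2.contourArea(c)>60]
    c=min(cs,key=lambda c:np.hypot(*(c.reshape(-1,2).mean(0)-near)))
    for e in np.arange(.5,15,.25):
        a=cv2.approxPolyDP(c,e,True)
        if len(a)<=4: break
    return a.reshape(-1,2),cv2.contourArea(c)
E
python3 - <<'E'
from h import *
from station import imaging
cam={n:imaging.get_calibration(n) for n in("top","side")}
im={n:cv2.imread(f"pics/{n}0.png")[:,:,::-1].copy() for n in cam}
G=((45,120,50),(80,255,255))
a,_=blob(im["top"],(488,236),*G); b,_=blob(im["side"],(350,163),*G)
print(a.tolist(),b.tolist())
for z in(.12,.13,.14): print(z,[plane(cam["top"],u,z).round(4).tolist() for u in a])
# match via projection
for u in a:
    X=np.r_[plane(cam["top"],u,.13),1]
    X=np.array([X[0],X[1],.13,1]);q=P(cam["side"])@X;q=q[:2]/q[2]
    v=min(b,key=lambda v:np.hypot(*(v-q)))
    print(u,v,q.round(1),tri(cam["top"],u,cam["side"],v).round(4))
t=im["top"][100:280,390:530]; s=im["side"][130:230,240:400]
o=np.zeros((540,840,3),np.uint8)
o=np.hstack([cv2.resize(t,(420,540),interpolation=2),cv2.resize(s[:, 60:],(380,380),interpolation=2)[:540] if 0 else cv2.copyMakeBorder(cv2.resize(s[:,60:],(380,380),interpolation=2),0,160,0,0,cv2.BORDER_CONSTANT)])
cv2.imwrite("pics/c1.png",o[:,:,::-1])
E
```

```text
[[496, 213], [467, 223], [480, 257], [510, 247]] [[363, 165], [359, 157], [334, 161], [338, 170]]
0.12 [[0.5227, -0.3155], [0.5062, -0.2636], [0.4462, -0.2836], [0.4625, -0.337]]
0.13 [[0.5215, -0.3116], [0.5051, -0.2604], [0.4459, -0.2801], [0.462, -0.3329]]
0.14 [[0.5202, -0.3077], [0.5041, -0.2571], [0.4455, -0.2766], [0.4614, -0.3287]]
[496 213] [334 161] [333.6 158.9] [ 0.5215 -0.3143  0.1232]
[467 223] [338 170] [338.  168.6] [ 0.5054 -0.2618  0.1256]
[480 257] [363 165] [363.6 166. ] [ 0.4467 -0.279   0.1331]
[510 247] [359 157] [358.7 156.2] [ 0.4615 -0.334   0.1274]
```

View pics/c1.png

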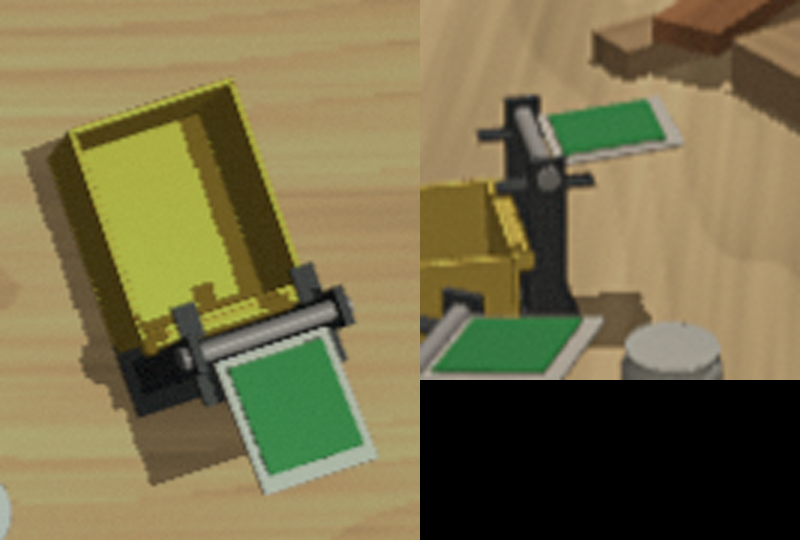

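```bash
cat >> h.py <<'E'
PIV=np.array([.528,-.283,.12]); PSI=.30
B=R.from_euler('z',PSI)
def pose(x,z,p,y=0,sgn=1,yaw=0):
    """TCP at bin-frame (x,y) from pivot, height z; fingers pitched p deg below horizontal, yaw deg off bin x"""
    pos=PIV+B.apply([x,y,0]); pos[2]=z; p=np.radians(p)
    C=R.from_euler('z',PSI+np.radians(yaw))
    yt=C.apply([np.cos(p),0,-np.sin(p)]); zt=sgn*C.apply([0,1,0])
    return pos,R.from_matrix(np.c_[np.cross(yt,zt),yt,zt])
def loc(s):
    v=B.inv().apply(np.array(s['tcp_pos'])-PIV); v[2]=s['tcp_pos'][2]
    y=B.inv().apply(R.from_rotvec(s['eef_rot']).apply([0,1,0]))
    return v.round(4),np.degrees([np.arcsin(-y[2]),np.arctan2(y[1],y[0])]).round(1)
def rows(s,wps,mm=40,deg=7):
    p=np.array(s['tcp_pos']);q=R.from_rotvec(s['eef_rot'])
    for tp,tq in wps:
        rv=(q.inv()*tq).as_rotvec(); n=max(1,int(np.ceil(max(np.linalg.norm(tp-p)/mm*1e3,np.degrees(np.linalg.norm(rv))/deg))))
        print("n",n,"rot/row share",(rv/n/np.pi).round(4),"total deg",np.degrees(rv).round(1))
        d=(tp-p)/n
        for i in range(n):
            print("  ",(q.inv().apply(d)/.12).round(2).tolist()); q=q*R.from_rotvec(rv/n)
        p,q=tp,tq
E
python3 - <<'E'
from h import *
from station import r
s=r.get_state(); print(loc(s),R.from_rotvec(s['eef_rot']).as_matrix().round(2).tolist())
rows(s,[pose(-.16,.2,45,sgn=1)]);rows(s,[pose(-.16,.2,45,sgn=-1)])
E
```

```text
(array([-0.4664, -0.1964,  0.2302]), array([89.9, 79.6])) [[-0.97, -0.0, 0.22], [-0.22, 0.0, -0.97], [-0.0, -1.0, -0.0]]
n 26 rot/row share [-0.0144  0.0348 -0.0005] total deg [-67.4 162.7  -2.3]
   [-0.09, 0.01, -0.07]
   [-0.09, 0.01, -0.08]
   [-0.08, 0.02, -0.09]
   [-0.07, 0.02, -0.09]
   [-0.06, 0.03, -0.1]
   [-0.04, 0.03, -0.1]
   [-0.03, 0.03, -0.11]
   [-0.02, 0.04, -0.11]
   [-0.01, 0.04, -0.11]
   [0.0, 0.05, -0.11]
   [0.01, 0.05, -0.1]
   [0.02, 0.06, -0.1]
   [0.03, 0.06, -0.09]
   [0.04, 0.07, -0.09]
   [0.05, 0.07, -0.08]
   [0.06, 0.07, -0.07]
   [0.07, 0.08, -0.06]
   [0.07, 0.08, -0.05]
   [0.08, 0.08, -0.03]
   [0.08, 0.08, -0.02]
   [0.08, 0.08, -0.01]
   [0.08, 0.08, 0.0]
   [0.08, 0.08, 0.02]
   [0.08, 0.08, 0.03]
   [0.07, 0.08, 0.04]
   [0.07, 0.08, 0.05]
n 10 rot/row share [-0.0009 -0.0022  0.025 ] total deg [-1.5 -4.  45. ]
   [-0.24, 0.03, -0.18]
   [-0.24, 0.05, -0.18]
   [-0.24, 0.06, -0.18]
   [-0.23, 0.08, -0.18]
   [-0.23, 0.1, -0.17]
   [-0.22, 0.12, -0.17]
   [-0.21, 0.14, -0.17]
   [-0.2, 0.15, -0.17]
   [-0.19, 0.17, -0.17]
   [-0.18, 0.18, -0.17]
```

Call:
{"method": "send_rows", "body": {"rows": [{"delta_pos":[-0.24,0.03,-0.18],"rot":[-0.001,-0.002,0.025]},{"delta_pos":[-0.24,0.05,-0.18],"rot":[-0.001,-0.002,0.025]},{"delta_pos":[-0.24,0.06,-0.18],"rot":[-0.001,-0.002,0.025]},{"delta_pos":[-0.23,0.08,-0.18],"rot":[-0.001,-0.002,0.025]},{"delta_pos":[-0.23,0.1,-0.17],"rot":[-0.001,-0.002,0.025]},{"delta_pos":[-0.22,0.12,-0.17],"rot":[-0.001,-0.002,0.025]},{"delta_pos":[-0.21,0.14,-0.17],"rot":[-0.001,-0.002,0.025]},{"delta_pos":[-0.2,0.15,-0.17],"rot":[-0.001,-0.002,0.025]},{"delta_pos":[-0.19,0.17,-0.17],"rot":[-0.001,-0.002,0.025]},{"delta_pos":[-0.18,0.18,-0.17],"rot":[-0.001,-0.002,0.025]}], "claw": 0, "newtons": 20}}

```text
time_s: 1.1
tcp_pos: [0.3819, -0.3211, 0.2018]
eef_rot: [0.471, 1.761, -1.534]
ft_force: [-0.4, 0.4, -1.6]
opening: 0.0003
```

Run:
```python
from h import *
from station import r,imaging
s=r.get_state(); print(s['time_s'],loc(s),s['joint_positions'].round(2),s['opening'],s['ft_force'].round(1))
c=imaging.get_calibration("wrist")
a=imaging.capture("wrist"); b=imaging.capture("side")[80:280,220:480]
cv2.imwrite("pics/w1.png",np.hstack([cv2.resize(a,(400,300)),cv2.resize(b,(390,300))])[:,:,::-1])
rows(s,[pose(-.13,.085,30,sgn=-1)])
```

```text
1.1 (array([-0.1509,  0.0068,  0.2018]), array([43.2,  0.1])) [-1.29 -0.35  2.18  0.83  1.41 -0.19] 0.00033508138137526274 [-0.4  0.4 -1.6]
n 3 rot/row share [ 0.     -0.0013  0.0245] total deg [ 0.  -0.7 13.2]
   [0.2, 0.26, 0.02]
   [0.22, 0.25, 0.02]
   [0.23, 0.23, 0.02]
```

View pics/w1.png

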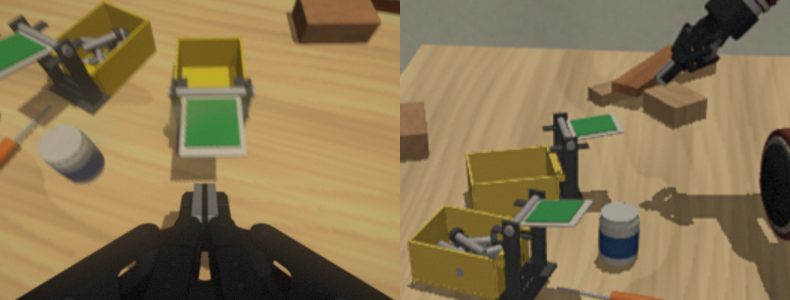

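Call:
{"method": "send_rows", "body": {"rows": [{"delta_pos":[0.2,0.24,0.04],"rot":[0,-0.001,0.02]},{"delta_pos":[0.22,0.23,0.02],"rot":[0,-0.001,0.02]},{"delta_pos":[0.24,0.22,0.02],"rot":[0,0,0.01]},{"delta_pos":[0,0,0],"rot":[0,0,0]}]}}

```text
time_s: 1.6
tcp_pos: [0.3972, -0.3258, 0.0842]
eef_rot: [0.584, 1.674, -1.425]
ft_force: [-0.6, 1.0, -0.8]
opening: 0.0001
```

Run:
```python
from h import *
from station import r
s=r.get_state(); print(loc(s),s['joint_positions'].round(2),s['ft_force'].round(1))
rows(s,[pose(-.13,.08,32,sgn=-1),pose(-.07,.08,32,sgn=-1)],mm=20)
```

```text
(array([-0.1376, -0.0022,  0.0842]), array([34.3,  0. ])) [-1.32 -0.06  2.23  1.03  1.29 -0.53] [-0.6  1.  -0.8]
n 1 rot/row share [ 0.0002 -0.0001  0.0129] total deg [ 0.  -0.   2.3]
   [-0.01, 0.07, -0.02]
n 3 rot/row share [0. 0. 0.] total deg [0. 0. 0.]
   [-0.09, 0.14, -0.0]
   [-0.09, 0.14, -0.0]
   [-0.09, 0.14, -0.0]
```

Call:
{"method": "send_rows", "body": {"rows": [{"delta_pos":[-0.01,0.07,-0.02],"rot":[0,0,0.013]},{"delta_pos":[-0.09,0.14,0],"rot":[0,0,0]},{"delta_pos":[-0.09,0.14,0],"rot":[0,0,0]},{"delta_pos":[-0.08,0.13,0],"rot":[0,0,0]},{"delta_pos":[0,0,0],"rot":[0,0,0]}]}}

```text
time_s: 2.1
tcp_pos: [0.4622, -0.3107, 0.0897]
eef_rot: [0.614, 1.643, -1.403]
ft_force: [0.8, 0.5, -0.2]
opening: -0.0003
```

```bash
cat >> h.py <<'E'
def fing(th,p):
    t,a=np.radians(th),np.radians(p); rho=70
    u=np.array([-np.cos(t),np.sin(t)]); n=np.array([-np.sin(t),-np.cos(t)])
    d=4+11*abs(np.cos(t-a)) if th>=p else 2+11/np.cos(t-a)+(90-rho)*np.tan(a-t)
    x,z=(rho*u+d*n)/1e3
    return pose(x,.12+z,p,sgn=-1)
pf=lambda th: np.interp(th,[0,50,150,180],[32,32,75,80])
def path(s,ths):
    p=np.array(s['tcp_pos']);q=R.from_rotvec(s['eef_rot'])
    for t in ths:
        tp,tq=fing(t,pf(t)); print(t,((q.inv().apply(tp-p))/.12).round(2).tolist(),((q.inv()*tq).as_rotvec()/np.pi).round(3).tolist(),np.linalg.norm(tp-p).round(3)); p,q=tp,tq
E
python3 - <<'E'
from h import *
from station import r,imaging
s=r.get_state(); print(loc(s),s['joint_positions'].round(2),s['ft_force'].round(1))
path(s,[-8,-4,0,4,8,12,16,20,24,28,32,36])
a=imaging.capture("wrist"); b=imaging.capture("side")[80:230,260:460]
cv2.imwrite("pics/w2.png",np.hstack([cv2.resize(a,(400,300)),cv2.resize(b,(400,300))])[:,:,::-1])
E
```

```text
(array([-0.071 , -0.007 ,  0.0897]), array([31.9, -0.4])) [-1.18 -0.01  2.19  1.14  1.19 -0.51] [ 0.8  0.5 -0.2]
-8 [0.06, 0.1, -0.06] [-0.002, 0.002, -0.0] 0.015
-4 [-0.04, -0.06, -0.0] [0.0, 0.0, 0.0] 0.008
0 [-0.04, -0.05, 0.0] [0.0, 0.0, 0.0] 0.008
4 [-0.04, -0.04, 0.0] [0.0, 0.0, 0.0] 0.007
8 [-0.05, -0.04, -0.0] [0.0, 0.0, 0.0] 0.007
12 [-0.05, -0.03, 0.0] [0.0, 0.0, 0.0] 0.007
16 [-0.05, -0.03, 0.0] [0.0, 0.0, 0.0] 0.007
20 [-0.05, -0.02, -0.0] [0.0, 0.0, 0.0] 0.007
24 [-0.05, -0.02, -0.0] [0.0, 0.0, 0.0] 0.007
28 [-0.05, -0.01, 0.0] [0.0, 0.0, 0.0] 0.006
32 [-0.04, -0.01, 0.0] [0.0, 0.0, 0.0] 0.004
36 [-0.04, -0.01, -0.0] [0.0, 0.0, 0.0] 0.005
```

View pics/w2.png

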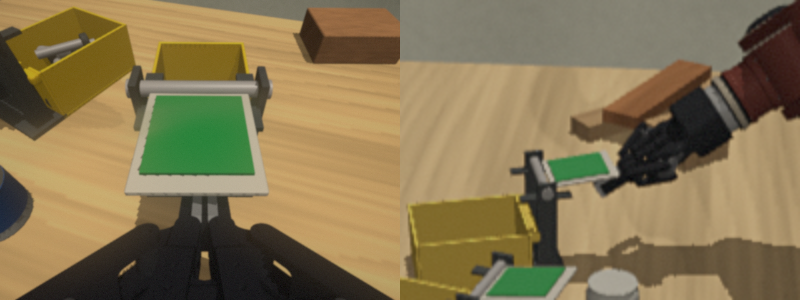

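The fingertips are under the free edge at about (205,215) in the wrist crop, and they aren't touching it yet. I'll start lifting.

Call:
{"method": "send_rows", "body": {"rows": [{"delta_pos":[-0.04,0,-0.03],"rot":[-0.002,0.002,0]},{"delta_pos":[-0.04,-0.02,-0.03],"rot":[0,0,0]},{"delta_pos":[-0.05,-0.03,0],"rot":[0,0,0]},{"delta_pos":[-0.05,-0.03,0],"rot":[0,0,0]},{"delta_pos":[-0.05,-0.03,0],"rot":[0,0,0]},{"delta_pos":[-0.05,-0.02,0],"rot":[0,0,0]}]}}

```text
time_s: 2.8
tcp_pos: [0.4615, -0.304, 0.1299]
eef_rot: [0.618, 1.652, -1.401]
ft_force: [0.3, -0.8, -1.7]
opening: -0.0004
```

Run:
```python
from h import *
from station import r
s=r.get_state(); print(loc(s),s['joint_positions'].round(2),s['ft_force'].round(1))
for t in range(0,40,4): print(t,loc({'tcp_pos':fing(t,pf(t))[0],'eef_rot':s['eef_rot']})[0])
path(s,range(24,72,4))
```

```text
(array([-0.0697, -0.0004,  0.1299]), array([32. , -0.3])) [-1.18 -0.12  2.2   1.11  1.23 -0.41] [ 0.3 -0.8 -1.7]
0 [-0.07    0.      0.0925]
4 [-0.0716 -0.      0.0999]
8 [-0.0725  0.      0.107 ]
12 [-0.0728  0.      0.114 ]
16 [-0.0726 -0.      0.1209]
20 [-0.0718  0.      0.1275]
24 [-0.0704  0.      0.1339]
28 [-0.0686  0.      0.1401]
32 [-0.0673  0.      0.1444]
36 [-0.0654  0.      0.149 ]
24 [-0.03, -0.02, -0.0] [-0.001, -0.001, 0.0] 0.004
28 [-0.05, -0.01, 0.0] [0.0, 0.0, 0.0] 0.006
32 [-0.04, -0.01, 0.0] [0.0, 0.0, 0.0] 0.004
36 [-0.04, -0.01, -0.0] [0.0, 0.0, 0.0] 0.005
40 [-0.04, -0.0, 0.0] [0.0, 0.0, 0.0] 0.005
44 [-0.04, -0.0, -0.0] [0.0, 0.0, 0.0] 0.005
48 [-0.04, 0.0, 0.0] [0.0, 0.0, 0.0] 0.005
52 [-0.04, 0.01, -0.0] [-0.0, 0.0, -0.005] 0.005
56 [-0.04, 0.01, -0.0] [0.0, 0.0, -0.01] 0.005
60 [-0.04, 0.01, 0.0] [-0.0, 0.0, -0.01] 0.005
64 [-0.04, 0.01, -0.0] [0.0, -0.0, -0.01] 0.005
68 [-0.04, 0.01, 0.0] [-0.0, 0.0, -0.01] 0.005
```

Tracking follows the plan, so I'll continue.

Call:
{"method": "send_rows", "body": {"rows": [{"delta_pos":[-0.04,-0.02,0],"rot":[0,0,0]},{"delta_pos":[-0.05,-0.01,0],"rot":[0,0,0]},{"delta_pos":[-0.04,-0.01,0],"rot":[0,0,0]},{"delta_pos":[-0.04,-0.01,0],"rot":[0,0,0]},{"delta_pos":[-0.04,0,0],"rot":[0,0,0]},{"delta_pos":[-0.04,0,0],"rot":[0,0,0]},{"delta_pos":[-0.04,0,0],"rot":[0,0,0]},{"delta_pos":[-0.04,0.01,0],"rot":[0,0,-0.005]},{"delta_pos":[-0.04,0.01,0],"rot":[0,0,-0.01]}]}}

```text
time_s: 3.7
tcp_pos: [0.4821, -0.2974, 0.172]
eef_rot: [0.582, 1.68, -1.437]
ft_force: [-0.2, -0.1, -1.0]
opening: 0.0001
```

Run:
```python
from h import *
from station import r,imaging
s=r.get_state(); print(loc(s),s['joint_positions'].round(2),s['ft_force'].round(1))
for t in range(40,80,4): print(t,loc({'tcp_pos':fing(t,pf(t))[0],'eef_rot':s['eef_rot']})[0])
path(s,range(60,108,4))
a=imaging.capture("wrist"); b=imaging.capture("side")[80:230,260:460]
cv2.imwrite("pics/w3.png",np.hstack([cv2.resize(a,(400,300)),cv2.resize(b,(400,300))])[:,:,::-1])
```

```text
(array([-0.0481, -0.0002,  0.172 ]), array([34.9, -0.3])) [-1.11 -0.19  2.16  1.04  1.22 -0.25] [-0.2 -0.1 -1. ]
40 [-0.0632 -0.      0.1536]
44 [-0.0606  0.      0.158 ]
48 [-0.0577 -0.      0.1623]
52 [-0.0544  0.      0.1663]
56 [-0.0509  0.      0.1701]
60 [-0.0472  0.      0.1736]
64 [-0.0432  0.      0.1768]
68 [-0.0389 -0.      0.1798]
72 [-0.0344 -0.      0.1824]
76 [-0.0298 -0.      0.1847]
60 [-0.02, -0.0, -0.0] [-0.001, -0.001, -0.008] 0.002
64 [-0.04, 0.01, -0.0] [0.0, -0.0, -0.01] 0.005
68 [-0.04, 0.01, 0.0] [-0.0, 0.0, -0.01] 0.005
72 [-0.04, 0.01, -0.0] [0.0, -0.0, -0.01] 0.005
76 [-0.04, 0.02, -0.0] [-0.0, -0.0, -0.01] 0.005
80 [-0.04, 0.02, -0.0] [-0.0, -0.0, -0.01] 0.005
84 [-0.04, 0.02, 0.0] [0.0, -0.0, -0.01] 0.005
88 [-0.04, 0.02, 0.0] [-0.0, 0.0, -0.01] 0.005
92 [-0.04, 0.02, 0.0] [-0.0, 0.0, -0.01] 0.005
96 [-0.04, 0.02, -0.0] [-0.0, -0.0, -0.01] 0.005
100 [-0.03, 0.03, 0.0] [-0.0, 0.0, -0.01] 0.005
104 [-0.03, 0.03, 0.0] [0.0, -0.0, -0.01] 0.005
```

View pics/w3.png

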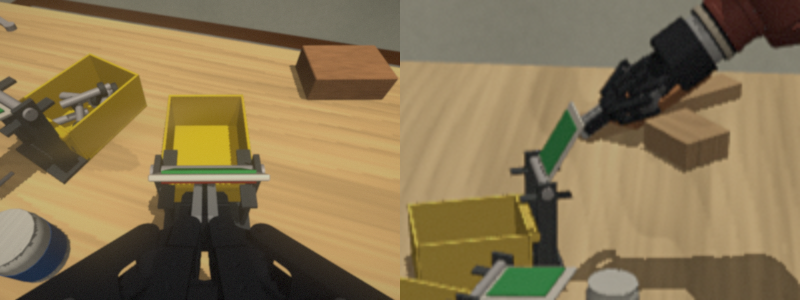

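The paddle stands at roughly 58–60°, with the fingertips on its red face. I'll keep going.

Call:
{"method": "send_rows", "body": {"rows": [{"delta_pos":[-0.03,0,0],"rot":[0,0,-0.009]},{"delta_pos":[-0.04,0.01,0],"rot":[0,0,-0.01]},{"delta_pos":[-0.04,0.01,0],"rot":[0,0,-0.01]},{"delta_pos":[-0.04,0.01,0],"rot":[0,0,-0.01]},{"delta_pos":[-0.04,0.02,0],"rot":[0,0,-0.01]},{"delta_pos":[-0.04,0.02,0],"rot":[0,0,-0.01]},{"delta_pos":[-0.04,0.02,0],"rot":[0,0,-0.01]},{"delta_pos":[-0.04,0.02,0],"rot":[0,0,-0.01]},{"delta_pos":[-0.04,0.02,0],"rot":[0,0,-0.01]},{"delta_pos":[-0.04,0.02,0],"rot":[0,0,-0.01]}]}}

```text
time_s: 4.8
tcp_pos: [0.5257, -0.2829, 0.1929]
eef_rot: [0.32, 1.835, -1.657]
ft_force: [-1.5, -0.6, -0.5]
opening: -0.0
```

Run:
```python
from h import *
from station import r,imaging
s=r.get_state(); print(loc(s),s['joint_positions'].round(2),s['ft_force'].round(1))
for t in range(80,112,4): print(t,loc({'tcp_pos':fing(t,pf(t))[0],'eef_rot':s['eef_rot']})[0],pf(t))
path(s,range(100,148,4))
```

```text
(array([-0.0022,  0.0008,  0.1929]), array([53.3,  0. ])) [-0.89 -0.19  2.    0.65  1.15  0.17] [-1.5 -0.6 -0.5]
80 [-0.025   0.      0.1867] 44.9
84 [-0.02    0.      0.1883] 46.62
88 [-0.0149  0.      0.1895] 48.34
92 [-0.0097  0.      0.1904] 50.06
96 [-0.0045  0.      0.1909] 51.78
100 [0.0008 0.     0.1909] 53.5
104 [ 0.006  -0.      0.1906] 55.22
108 [ 0.0113 -0.      0.1899] 56.94
100 [-0.01, 0.03, 0.01] [0.0, -0.002, -0.001] 0.004
104 [-0.03, 0.03, 0.0] [0.0, -0.0, -0.01] 0.005
108 [-0.03, 0.03, -0.0] [-0.0, -0.0, -0.01] 0.005
112 [-0.03, 0.03, -0.0] [0.0, 0.0, -0.01] 0.005
116 [-0.03, 0.03, 0.0] [-0.0, -0.0, -0.01] 0.005
120 [-0.03, 0.03, -0.0] [-0.0, 0.0, -0.01] 0.005
124 [-0.03, 0.04, -0.0] [0.0, -0.0, -0.01] 0.005
128 [-0.03, 0.04, -0.0] [-0.0, 0.0, -0.01] 0.005
132 [-0.02, 0.04, 0.0] [-0.0, 0.0, -0.01] 0.005
136 [-0.02, 0.04, -0.0] [0.0, -0.0, -0.01] 0.005
140 [-0.02, 0.04, 0.0] [0.0, 0.0, -0.01] 0.005
144 [-0.02, 0.04, -0.0] [-0.0, 0.0, -0.01] 0.005
```

Call:
{"method": "send_rows", "body": {"rows": [{"delta_pos":[-0.02,0.03,0.01],"rot":[0,-0.001,-0.005]},{"delta_pos":[-0.03,0.03,0],"rot":[0,0,-0.01]},{"delta_pos":[-0.03,0.03,0],"rot":[0,0,-0.01]},{"delta_pos":[-0.03,0.03,0],"rot":[0,0,-0.01]},{"delta_pos":[-0.03,0.03,0],"rot":[0,0,-0.01]},{"delta_pos":[-0.03,0.03,0],"rot":[0,0,-0.01]},{"delta_pos":[-0.03,0.04,0],"rot":[0,0,-0.01]},{"delta_pos":[-0.03,0.04,0],"rot":[0,0,-0.01]},{"delta_pos":[-0.02,0.04,0],"rot":[0,0,-0.01]},{"delta_pos":[-0.02,0.04,0],"rot":[0,0,-0.01]}]}}

```text
time_s: 5.8
tcp_pos: [0.5734, -0.2689, 0.1702]
eef_rot: [0.033, 1.962, -1.853]
ft_force: [0.3, -0.7, 1.0]
opening: -0.0003
```

Run:
```python
from h import *
from station import r,imaging
s=r.get_state(); print(loc(s),s['joint_positions'].round(2),s['ft_force'].round(1))
for t in range(124,152,4): print(t,loc({'tcp_pos':fing(t,pf(t))[0],'eef_rot':s['eef_rot']})[0],pf(t))
path(s,range(140,186,4))
a=imaging.capture("wrist"); b=imaging.capture("side")[80:230,260:460]
cv2.imwrite("pics/w4.png",np.hstack([cv2.resize(a,(400,300)),cv2.resize(b,(400,300))])[:,:,::-1])
```

```text
(array([0.0475, 0.    , 0.1702]), array([70.9,  1. ])) [-0.68 -0.02  1.81  0.3   1.18  0.5 ] [ 0.3 -0.7  1. ]
124 [ 0.0313 -0.      0.1833] 63.82
128 [0.0359 0.     0.1808] 65.53999999999999
132 [ 0.0404 -0.      0.1778] 67.25999999999999
136 [0.0446 0.     0.1746] 68.97999999999999
140 [ 0.0486 -0.      0.171 ] 70.7
144 [0.0522 0.     0.1672] 72.42
148 [ 0.0556 -0.      0.1631] 74.14
140 [-0.01, -0.0, 0.0] [0.002, -0.001, 0.001] 0.001
144 [-0.02, 0.04, -0.0] [-0.0, 0.0, -0.01] 0.005
148 [-0.02, 0.04, 0.0] [0.0, -0.0, -0.01] 0.005
152 [-0.01, 0.04, -0.0] [-0.0, 0.0, -0.007] 0.005
156 [-0.01, 0.04, 0.0] [0.0, -0.0, -0.004] 0.006
160 [-0.01, 0.05, 0.0] [0.0, 0.0, -0.004] 0.006
164 [-0.01, 0.05, -0.0] [-0.0, -0.0, -0.004] 0.006
168 [-0.0, 0.05, 0.0] [0.0, -0.0, -0.004] 0.006
172 [-0.0, 0.04, -0.0] [-0.0, 0.0, -0.004] 0.004
176 [0.0, 0.04, -0.0] [-0.0, 0.0, -0.004] 0.004
180 [0.0, 0.04, -0.0] [0.0, -0.0, -0.004] 0.004
184 [0.0, 0.03, 0.0] [0.0, 0.0, 0.0] 0.004
```

View pics/w4.png

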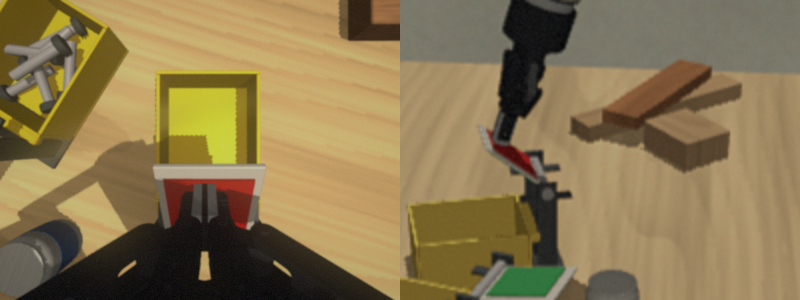

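The red face is up and the paddle is at about 140°. I'll press it down gently to the stop.

Call:
{"method": "send_rows", "body": {"rows": [{"delta_pos":[-0.02,0.03,0],"rot":[0,0,-0.006]},{"delta_pos":[-0.02,0.04,0],"rot":[0,0,-0.01]},{"delta_pos":[-0.01,0.04,0],"rot":[0,0,-0.007]},{"delta_pos":[-0.01,0.04,0],"rot":[0,0,-0.004]},{"delta_pos":[-0.01,0.05,0],"rot":[0,0,-0.004]},{"delta_pos":[-0.01,0.05,0],"rot":[0,0,-0.004]},{"delta_pos":[0,0.04,0],"rot":[0,0,-0.004]},{"delta_pos":[0,0.03,0],"rot":[0,0,-0.004]}]}}

```text
time_s: 6.7
tcp_pos: [0.5918, -0.2625, 0.1321]
eef_rot: [-0.109, 2.014, -1.939]
ft_force: [0.2, -0.1, -0.2]
opening: -0.0003
```

Run:
```python
from h import *
from station import r
s=r.get_state(); print(loc(s),s['joint_positions'].round(2),s['ft_force'].round(1))
rows(s,[pose(.07,.124,80,sgn=-1)],mm=3.5)
```

```text
(array([0.067 , 0.0007, 0.1321]), array([79. ,  2.6])) [-0.6   0.1   1.74  0.17  1.19  0.62] [ 0.2 -0.1 -0.2]
n 3 rot/row share [ 0.0009 -0.0002 -0.0018] total deg [ 0.5 -0.1 -1. ]
   [-0.0, 0.02, 0.0]
   [-0.0, 0.02, 0.0]
   [-0.0, 0.02, 0.0]
```

Call:
{"method": "send_rows", "body": {"rows": [{"delta_pos":[0,0.025,0]},{"delta_pos":[0,0.025,0]},{"delta_pos":[0,0.02,0]}]}}

```text
invalid input
```

Call:
{"method": "send_rows", "body": {"rows": [{"delta_pos":[0,0.02,0]}]}}

```text
invalid input
```

Call:
{"method": "send_rows", "body": {"rows": [{"delta_pos":[0,0.025,0],"rot":[0,0,0]},{"delta_pos":[0,0.025,0],"rot":[0,0,0]},{"delta_pos":[0,0.02,0],"rot":[0,0,0]}]}}

```text
time_s: 7.0
tcp_pos: [0.5934, -0.2622, 0.1247]
eef_rot: [-0.112, 2.014, -1.939]
ft_force: [-9.8, 2.2, 17.1]
opening: 0.0002
```

Call:
{"method": "send_rows", "body": {"rows": [{"delta_pos":[0,0.02,0],"rot":[0,0,0]}]}}

```text
time_s: 7.1
tcp_pos: [0.5934, -0.2622, 0.1248]
eef_rot: [-0.114, 2.015, -1.939]
ft_force: [-9.6, 3.5, 14.8]
opening: 0.0001
```

The force rose to 17 N and the tip stopped at z = 0.125, so the paddle is on its stop. I'll back off along the fingers and check.

Call:
{"method": "send_rows", "body": {"rows": [{"delta_pos":[0,-0.05,0],"rot":[0,0,0]},{"delta_pos":[0,-0.2,0],"rot":[0,0,0]},{"delta_pos":[0,-0.3,0],"rot":[0,0,0]},{"delta_pos":[0,-0.3,0],"rot":[0,0,0]},{"delta_pos":[0.2,-0.3,0],"rot":[0,0,0]},{"delta_pos":[0.3,-0.1,0],"rot":[0,0,0]},{"delta_pos":[0.3,0,0],"rot":[0,0,0]},{"delta_pos":[0.3,0,0],"rot":[0,0,0]},{"delta_pos":[0,0,0],"rot":[0,0,0]},{"delta_pos":[0,0,0],"rot":[0,0,0]}]}}

```text
time_s: 8.1
tcp_pos: [0.4378, -0.3127, 0.2555]
eef_rot: [-0.111, 2.007, -1.944]
ft_force: [-0.4, 0.3, 0.6]
opening: 0.0002
```

Run:
```python
from h import *
from station import r,imaging
s=r.get_state(); print(s['time_s'],loc(s),s['ft_force'].round(1))
a=imaging.capture("top"); b=imaging.capture("side")
cv2.imwrite("pics/f.png",np.hstack([cv2.resize(a,(400,300)),cv2.resize(b[80:320,200:520],(400,300))])[:,:,::-1])
a0=cv2.imread("pics/top0.png")[:,:,::-1]; d=np.abs(a.astype(int)-a0).max(2)
print("diff bolts/bushes/tin/tape/driver boxes",[int((d[y0:y1,x0:x1]>60).sum()) for x0,x1,y0,y1 in[(300,380,115,252),(120,210,150,295),(358,396,252,290),(230,282,240,290),(296,320,250,315)]])
lo,hi=(0,150,90),(6,255,255)
cam=[imaging.get_calibration(n) for n in("top","side")]
ta,_=blob(a,(462,180),lo,hi); sb,_=blob(b,(310,165),lo,hi); print(ta.tolist(),sb.tolist())
for u in ta:
    X=np.r_[plane(cam[0],u,.124),.124,1]; q=P(cam[1])@X; q=q[:2]/q[2]
    v=min(sb,key=lambda v:np.hypot(*(v-q))); T=tri(cam[0],u,cam[1],v)
    print(u,v,q.round(1),(B.inv().apply(T-PIV)).round(4))
```

```text
8.1 (array([-0.0949, -0.0017,  0.2555]), array([79.1,  0.9])) [-0.4  0.3  0.6]
diff bolts/bushes/tin/tape/driver boxes [0, 0, 285, 0, 0]
[[478, 163], [449, 173], [461, 207], [490, 197]] [[325, 171], [321, 162], [296, 165], [300, 174]]
[478 163] [296 165] [295.7 164.1] [ 0.0783 -0.0291  0.001 ]
[449 173] [300 174] [299.1 174.1] [0.0766 0.0269 0.0044]
[461 207] [325 171] [325.5 171.7] [0.0154 0.0273 0.0061]
[490 197] [321 162] [321.5 161.9] [ 0.0159 -0.0279  0.0035]
```

View pics/f.png

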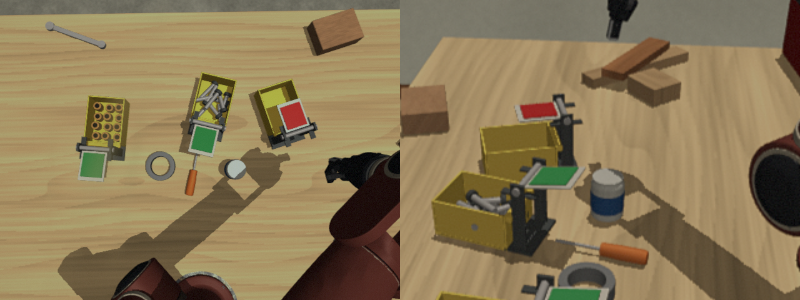

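```bash
python3 -c "
from station import ticket; print(ticket.finish_job())"
```

```text
the job is handed in; nothing more can be done
None
```

The empty bin's marker (the right-hand bin in the top view) now lies flat over the bin with its red face up, and I've handed the job in. I pushed it up from below and over with the shut fingertips, at roughly 50 mm/s, and pressed it onto its stop. The force read about 17–20 N there. I then backed the arm off; the whole run took about 8 s of the 42 s.

- **Paddle:** The red pad's corners measured 1–6 mm above the pivot height, where 4 mm is expected when flat. That is level to within measurement error.
- **Arm:** The gripper is clear of the paddle at z = 0.256, with the force reading near zero.
- **Other markers and loose items:** The top view shows no change at the bolts and bushes bins, the tape or the screwdriver.
- **One check disagreed:** The tin's area differed by 285 pixels. The arm's shadow now falls across it, and the tin itself stands where it was.

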